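Lock the ramp's anchor bolt into the slotted strut

ROBOT

A 6-joint arm with a two-finger parallel gripper is mounted at the origin on the work surface. World frame = base frame: x ahead of the robot, y to its left, z up, the work surface at z = 0. Lengths are in mm, angles in degrees, forces in N, time in s.
With the tool pointing down it reaches from about 300 to 850 mm from the base axis. Payload 4.2 kg.
Tool frame: the origin (TCP) lies midway between the tips of the shut fingers; the grasp point (between the pads) lies 19 mm behind it; y points along the fingers, z is the direction in which the jaws open and shut, and the axes are right-handed (so a half turn about y gives the same grasp; the last joint's range is limited). The gripper opens to 91 mm and grips with 3 to 60 N. Pads are 32 mm wide; open, the fingers measure 118 mm over their backs; the gripper's body (76 mm by 178 mm) begins 60 mm behind the grasp point.
Start: joints at [-70.932, 18.312, 89.639, -0, 72.044, -1.146], TCP at [198.682, -539.601, 213.976] pointing down, gripper open.
Joint ranges: [-177.97, 177.97], [-48.28, 115.42], [12.27, 149.76], [-77.06, 257.06], [2.81, 150.46], [-146.56, 146.56]. Speed limits (degrees/s): [147.25, 147.25, 180, 180, 180, 180].

INTERFACE

Orientations are given as [roll, pitch, yaw] about the fixed x, y, z axes, in that order (R = Rz(yaw) Ry(pitch) Rx(roll)).
In Python, from workcell import env gives the robot as it stands.
- The arm moves only by the shell command python3 -m handwheel 'ROWS' [FORCE]. ROWS is JSON, a list of rows, each a list of 3 entries, a list of its own where there are three numbers: the opening, from 0 (shut) to 1 (fully open), then the shift along the tool's x, y, z in mm, then the turn, a rotation vector about the tool's x, y, z in degrees. A call has exactly 10 rows; each row shifts and turns the commanded pose from where the row before left it, along the tool's axes as they then stand; what a row does not reach is not made up. A row lasts 1/12 s, in which the tool goes at most 41.7 mm and 7.16 degrees, less where a joint would pass 70% of its speed; a pose out of reach is approached as far as the arm can. A call is refused whole if a number of a shift passes 41.7 or a number of a turn 7.16, either way. A call with a gripper value outside its range is refused whole. The fingers move at their own pace and stop on an object; FORCE is the grip in N (left out, the last holds). Time passes only in rows, so rows that do not move let the fingers close, or fill a call up. It gives the time, the measured TCP pose, the force and the opening at its end, in the units of the state.
- env.state(): the state, without advancing time (a new reading comes with each control period).
- env.grab_frame(name): name is "scene" or "top" or "wrist"; returns the picture (420x560x3 uint8, red, green, blue); there is no depth.
- env.camera_info(name): a dict with "fx", "fy", "cx", "cy" (pixels), "k1" (the pictures are not rectified: a ray, as slopes to the right and down, at radius r is drawn at 1 + k1 r^2 times it, then the intrinsics apply), "camera_from_world" (4x4, takes a point from world to camera coordinates); the wrist camera has in their place "mount" (4x4, takes a point from camera to tool coordinates, whose origin is the TCP and whose axes are the tool frame's). Camera axes: x right, y down, z forward; pixel columns grow to the right and rows downward; lengths in mm; the calibration is good to about 2 mm. A picture is of the moment at which its call begins: read the wrist's pose just before it. camera_info takes no time and is no camera call.
- env.job_done(): hands the job in, once; it reports no verdict.
Trained networks look in the newest picture that a camera, given by its name, has taken for a name from the list of things; names that differ only in an ending like _2 or _b are one class to them, and where a whole thing is asked for, a point or a joint stands for the part that bears it (a point fixed in the world has none). Each returns a list of dicts, best first, with "p" (0 to 1); they miss things now and then, are a little off and sometimes report something else, mostly with a low value. They report only what shows in the picture. A call takes as long as a camera call.
- env.masks_of(camera, label): "region" (420x560 bool, what is visible of it) and "location" ([column, row] in pixels, amid what is visible of it).
The state is a dict: "time_s": time; "qpos": joint angles; "qvel": joint speeds; "effort": joint torques, N m; "ee_pos": TCP position; "ee_rot": TCP orientation; "force": force on the tool from outside, world axes, zero at the start; "torque": the same for the moment, N m; "gripper_width": finger opening in mm.
Only numpy, scipy, OpenCV 4.12 (cv2) and the standard library are available. Lean on these libraries where they do the work, as an engineer would, in place of code of your own. Each camera call takes 0.05 s, during which the arm holds its last target.

TASK

Fit the orange-winged hammer-head bolt as the anchor for the hutch ramp: lift it out of its wooden holder, lower it through the strut's slot at the yellow mark until its collar rests on the lips, and turn it a quarter turn there so its head catches under the lips. Then slide it gently along the slot towards the red end cap until it has pushed the keeper hidden inside fully home against its dead stop, and leave it there upright and let go. Ease it in and along by feel without ramming the strut or the keeper, and leave the bowl, ball, brush and scoop where they are.

Things in the scene. Friction and masses are not known exactly. Their poses are not given: they have to be found in the camera images.
- bolt: Hammer-head wing bolt 62 mm tall, 0.11 to 0.22 kg, upright, its head in the holder's pocket. Origin: centre of the head's underside; z up, x the long way of the head. Steel head 30 (x) by 18 (y) mm, clipped corners, z 0 to 8; stem 10 mm thick; round steel collar 36 mm across, z 15 to 19; stem; orange wing, z 30 to 62.
- wing (a point): Centre of the bolt's orange wing, a flat-sided upright block 34 (x) by 14 (y) by 32 mm high, 46 mm above the bolt's origin; axes as the bolt's. Grip it across its 14 mm. The wing is parallel to the head, so it shows which way the hidden head points.
- holder: Dark wooden block 90 (x) by 70 (y) by 16 mm high, fixed to the bench, with a pocket 10 mm deep in its middle in which the bolt's head stands loosely (floor 6 mm above the bench). Origin: centre of the underside.
- strut: Steel channel 240 mm long (x), 44 wide (y), 41 high, fixed to the bench, slot upward. Origin: centre of the underside; x along the slot to the red end cap (the other is black). Slot 20.5 mm wide between two lips 4 mm thick (z 37 to 41), hollow below them 39 mm wide. With the collar on the lips the bolt's origin is at z 26 mm and its head, 3 mm below the lips, can be turned either way.
- mark (a point): The yellow stripe across the lips where the bolt goes in: middle of the slot at the lips' top, 60 mm from the strut's centre towards the black cap. Axes as the strut's. The hollow is empty from here to the strut's centre.
- keeper (a joint): Travel in m of a keeper hidden under both lips: 0 at the start, 0.012 home at its hard dead stop. It slides stiffly (about 4 N) towards the red end and stays where left. Only a head turned across the slot pushes it. Where it sits varies and is out of sight: the bolt's axis meets it 10 to 61 mm beyond the strut's centre, on the red side.
- bowl: Bystander: blue ceramic bowl 110 mm across, 45 mm high. Origin: centre of the underside.
- ball: Bystander: yellow plastic ball with holes, 60 mm across, lying in the bowl. Origin: lowest point of the ball as built.
- brush: Bystander: wooden grooming brush lying on its bristles, 190 mm long with its handle along -x, 55 wide, 35 high. Origin: under the middle of the bristle block.
- scoop: Bystander: aluminium scoop 70 mm wide, 200 mm long with its handle along -x, 35 mm high. Origin on its underside, near the middle.

How it is judged (in metres and radians):
On the way, in this order (a step that is already met when the one before it is completed fails the run):
1. the bolt is through the slot at the yellow mark (within 20 mm along the slot), collar on the lips (within 2.5 mm), its head still along the slot (z of bolt in the frame of strut between 0.022 and 0.0285 m and x of bolt in the frame of mark between -0.02 and 0.02 m and y of bolt in the frame of strut between -0.006 and 0.006 m and angle between the x axis of bolt and the x axis of strut, either way round below 0.3 rad), for 0.1 s.
2. the bolt has been turned a quarter turn (within 17 degrees) in the slot at the mark (within 25 mm), before it reaches the keeper (z of bolt in the frame of strut between 0.022 and 0.0305 m and x of bolt in the frame of mark between -0.025 and 0.025 m and angle between the x axis of bolt and the y axis of strut, either way round below 0.3 rad and value of joint keeper below 0.003 m), for 0.1 s.
At the end, for the whole second after the job is handed in: The keeper is home (at least 10 of its 12 mm). The bolt stands upright (within 7 degrees) and still in the strut's slot, collar on the lips (within 2.5 mm), head across the slot (within 17 degrees of square), still in the red half of the strut where it pushed the keeper (value of joint keeper above 0.01 m and z of bolt in the frame of strut between 0.022 and 0.0285 m and x of bolt in the frame of strut above 0.015 m and y of bolt in the frame of strut between -0.007 and 0.007 m and angle between the x axis of bolt and the y axis of strut, either way round below 0.3 rad and angle between bolt's own z axis and vertical below 0.12 rad and linear speed of bolt below 0.02 m/s); the robot touches nothing.
It fails at once if the bolt presses on the strut or the keeper inside it with more than 30 N (contact force between bolt and strut above 30 N).
It fails at once if the bowl, brush or scoop is moved more than 30 mm (distance of any of bowl, brush, scoop from where it was at the start of the episode above 0.03 m).
It fails at once if the ball leaves the bowl (horizontal distance between ball and bowl above 0.075 m).
It also fails if it takes over 61 s, if anything falls off the work surface, if the arm or the gripper's body presses on something with over 40 N, if the wrist force passes 120 N, or if a joint passes its speed limit or range.

## Working session

There is one attempt and no reset: what is moved stays moved. The work goes in short steps, Python scripts to look and compute and a shell command to move; the robot and the scene stay as the last step left them, time stands still between calls to the robot, and variables do not carry over. Pictures are saved under pics/ and viewed, and the job is handed in when it is done.

```bash
ls; mkdir -p pics; python3 - <<'E'
from workcell import env
import cv2
print(env.state())
for n in ["scene","top","wrist"]:
    im=env.grab_frame(n); cv2.imwrite(f"pics/{n}0.png",im[:,:,::-1]); print(n,env.camera_info(n))
    
E
```

```text
pics
{'time_s': 0.0, 'qpos': array([-7.09324538e+01,  1.83536549e+01,  8.97059690e+01, -1.05734427e-03,
        7.20421213e+01, -1.14553986e+00]), 'qvel': array([ 0.0270385 ,  0.06940428,  0.00906971, -0.00090791,  0.07077711,
       -0.02204624]), 'effort': array([-1.29052671e-03, -4.12460876e+01, -2.31976479e+01,  7.24561675e-02,
        4.57597047e-02, -1.54539962e-04]), 'ee_pos': array([ 198.50827723, -539.12523504,  213.10303849]), 'ee_rot': array([-9.01017449e+01,  1.02904620e-03, -1.59786588e+02]), 'force': array([0.24047729, 0.27412731, 0.52059298]), 'torque': array([ 0.03883548, -0.04836048,  0.01615386]), 'gripper_width': 91.17280715528882}
scene {'fx': 420.379872675347, 'fy': 420.379872675347, 'cx': 282.07250202957357, 'cy': 212.388486522244, 'k1': 0.0067288466490482025, 'camera_from_world': array([[-6.66208731e-01,  7.45525032e-01,  1.89302102e-02,
         3.31462396e+02],
       [ 4.43662394e-01,  4.16608931e-01, -7.93473805e-01,
        -2.15210483e+02],
       [-5.99441078e-01, -5.20220554e-01, -6.08309928e-01,
         1.43793556e+03],
       [ 0.00000000e+00,  0.000
[... 342 characters left out ...]
8279501e-01,
         5.77712144e+02],
       [ 1.48412161e-01, -2.67904199e-02, -9.88562645e-01,
         8.19692726e+02],
       [ 0.00000000e+00,  0.00000000e+00,  0.00000000e+00,
         1.00000000e+00]])}
wrist {'fx': 343.16831635150555, 'fy': 343.16831635150555, 'cx': 277.11105570281927, 'cy': 203.74802157552458, 'k1': -0.07996363635201548, 'mount': array([[-1.22770265e-04,  9.59934223e-01,  2.80225395e-01,
        -7.88424775e+01],
       [ 5.43691365e-04, -2.80225291e-01,  9.59934107e-01,
        -1.71059372e+02],
       [ 9.99999845e-01,  2.70207492e-04, -4.87504615e-04,
        -1.00525084e+00],
       [ 0.00000000e+00,  0.00000000e+00,  0.00000000e+00,
         1.00000000e+00]])}
```

View pics/top0.png

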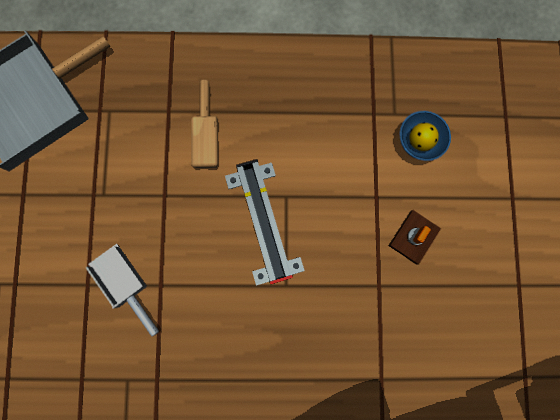

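View pics/scene0.png

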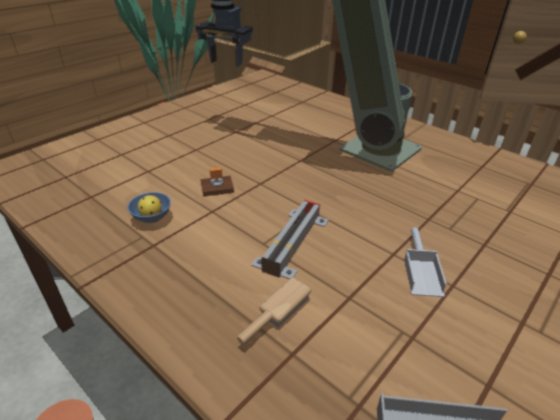

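View pics/wrist0.png

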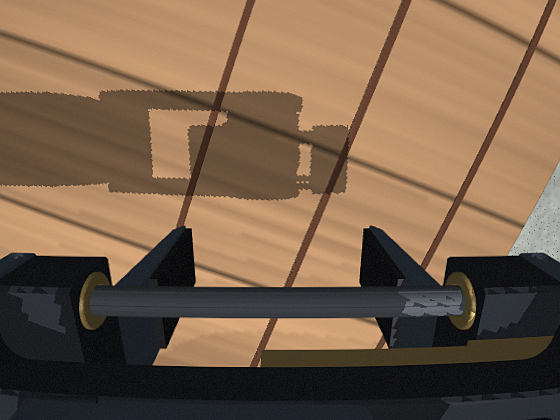

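```bash
cat > h.py <<'E'
import numpy as np, cv2
from workcell import env
from scipy.spatial.transform import Rotation as Ro
def cam(n,st=None):
    c=env.camera_info(n)
    if n=="wrist":
        st=st or env.state()
        T=np.eye(4);T[:3,:3]=Ro.from_euler('xyz',st['ee_rot'],degrees=True).as_matrix();T[:3,3]=st['ee_pos']
        c['M']=np.linalg.inv(T@np.array(c['mount']))
    else: c['M']=np.array(c['camera_from_world'])
    return c
def proj(c,P):
    P=np.atleast_2d(P); p=P@c['M'][:3,:3].T+c['M'][:3,3]
    s=p[:,:2]/p[:,2:]; s=s*(1+c['k1']*(s**2).sum(1,keepdims=True))
    return s*[c['fx'],c['fy']]+[c['cx'],c['cy']]
def back(c,uv,z):
    uv=np.atleast_2d(np.array(uv,float)); d=(uv-[c['cx'],c['cy']])/[c['fx'],c['fy']]
    s=d.copy()
    for _ in range(20): s=d/(1+c['k1']*(s**2).sum(1,keepdims=True))
    R=c['M'][:3,:3]; o=-R.T@c['M'][:3,3]
    v=np.c_[s,np.ones(len(s))]@R
    return o+v*((z-o[2])/v[:,2])[:,None]
def shot(n,f):
    st=env.state(); im=env.grab_frame(n)
    cv2.imwrite(f,im[:,:,::-1]); return im,cam(n,st),st
E
python3 - <<'E'
from h import *
im,c,st=shot("top","pics/top1.png")
for l,z in [("wing",62),("bolt",0),("holder",16),("strut",41),("bowl",0),("brush",20),("scoop",0),("mark",41)]:
    for r in env.masks_of("top",l)[:2]:
        m=r["region"]; ct=cv2.findContours(m.astype(np.uint8),0,1)[0]
        if not ct: print(l,r['p'],'none');continue
        ct=max(ct,key=cv2.contourArea)
        W=back(c,ct[:,0,:],z)[:,:2].astype(np.float32)
        print(l,r["p"],r["location"],m.sum(),cv2.minAreaRect(W))
cr=cv2.resize(im[180:290,380:460,::-1],None,fx=5,fy=5,interpolation=cv2.INTER_CUBIC);cv2.imwrite("pics/tb.png",cr)
cr=cv2.resize(im[150:300,215:315,::-1],None,fx=4,fy=4,interpolation=cv2.INTER_CUBIC);cv2.imwrite("pics/ts.png",cr)
E
```

```text
wing 0.82 [417.5, 234.2] 315 ((533.8780517578125, -216.7734375), (35.65623092651367, 43.20756912231445), 0.19712302088737488)
wing 0.16 [405.6, 239.4] 1274 ((530.9334716796875, -209.7006378173828), (71.6700668334961, 90.68656921386719), 54.59967803955078)
bolt 0.69 [435.8, 124.1] 1326 ((761.4550170898438, -263.38446044921875), (110.09034729003906, 112.63827514648438), 0.7876728177070618)
bolt 0.6 [416.8, 232.5] 261 ((540.1368408203125, -237.29110717773438), (34.04597473144531, 40.04935836791992), 0.20403918623924255)
holder 0.7 [406.4, 241.5] 1275 ((535.7189331054688, -224.2447967529297), (74.93318176269531, 95.61949920654297), 56.16959762573242)
strut 0.56 [267.4, 225.5] 3605 ((564.3065795898438, 89.89600372314453), (252.5845947265625, 101.07052612304688), 16.565563201904297)
bowl 0.64 [437.6, 131.3] 1360 ((761.4542846679688, -263.3212585449219), (110.090576171875, 112.76437377929688), 0.7863354086875916)
brush 0.87 [202.0, 134.3] 1678 ((773.601806640625, 216.8603973388672), (191.3036346435547, 57.558597564697266), 0.03167128935456276)
brush 0.5 [408.1, 241.5] 1270 ((535.2233276367188, -222.9263916015625), (73.80551147460938, 93.93989562988281), 56.722164154052734)
scoop 0.73 [117.3, 280.8] 2566 ((416.13287353515625, 366.744384765625), (201.0615692138672, 84.70803833007812), 36.51171875)
mark 0.75 [261.6, 221.1] 3694 ((564.7708740234375, 90.66004943847656), (254.23272705078125, 101.44762420654297), 16.689001083374023)
```

View pics/tb.png

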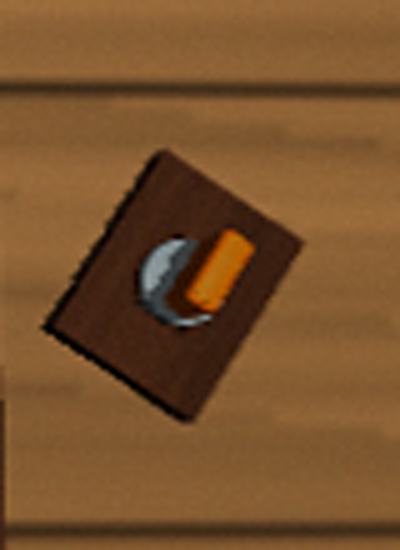

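View pics/ts.png

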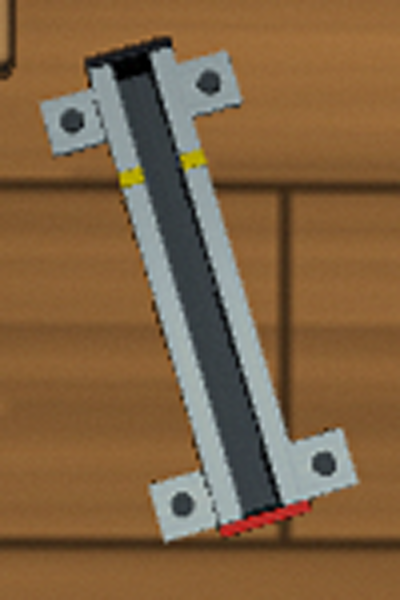

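```bash
cat >> h.py <<'E'
def plan(target,yaw=None):
    st=env.state(); R=Ro.from_euler('xyz',st['ee_rot'],degrees=True)
    d=np.array(target,float)-st['ee_pos']
    print("tool shift",np.round(R.inv().apply(d),2),"world d",np.round(d,1),"rot",np.round(st['ee_rot'],2))
    if yaw is not None:
        Rt=Ro.from_euler('xyz',[-90,0,yaw],degrees=True)
        print("turn rotvec",np.round((R.inv()*Rt).as_rotvec(degrees=True),2))
E
python3 -m handwheel '[[1,[0,0,0],[0,6.6,0]],[1,[0,0,0],[0,6.6,0]],[1,[0,0,0],[0,6.6,0]],[1,[0,0,0],[0,6.6,0]],[1,[0,0,0],[0,6.6,0]],[1,[0,0,0],[0,6.6,0]],[1,[0,0,0],[0,6.6,0]],[1,[0,0,0],[0,6.6,0]],[1,[0,0,0],[0,0,0]],[1,[0,0,0],[0,0,0]]]'
python3 -c "
from h import *
plan([535,-224,170],147)"
```

```text
time_s: 1.43
ee_pos: [198.7, -539.6, 214.0]
ee_rot: [-90.0, 0.0, 147.6]
force: [-0.6, 0.2, 0.5]
gripper_width: 91.0
tool shift [-114.71   43.98 -446.71] world d [336.3 315.6 -44. ] rot [-90.     0.   147.58]
turn rotvec [-0.    0.58 -0.  ]
```

```bash

python3 -m handwheel '[[1,[-10,4,-40],[0,0,0]],[1,[-10,4,-40],[0,0,0]],[1,[-10,4,-40],[0,0,0]],[1,[-10,4,-40],[0,0,0]],[1,[-10,4,-40],[0,0,0]],[1,[-10,4,-40],[0,0,0]],[1,[-10,4,-40],[0,0,0]],[1,[-10,4,-40],[0,0,0]],[1,[-10,4,-40],[0,0,0]],[1,[-10,4,-40],[0,0,0]]]'
python3 -m handwheel '[[1,[-10,4,-30],[0,0.6,0]],[1,[-5,0,-16],[0,0,0]],[1,[0,0,0],[0,0,0]],[1,[0,0,0],[0,0,0]],[1,[0,0,0],[0,0,0]],[1,[0,0,0],[0,0,0]],[1,[0,0,0],[0,0,0]],[1,[0,0,0],[0,0,0]],[1,[0,0,0],[0,0,0]],[1,[0,0,0],[0,0,0]]]'
python3 - <<'E'
from h import *
im,c,st=shot("wrist","pics/w1.png")
for l,z in [("wing",62),("bolt",46),("holder",16)]:
    for r in env.masks_of("wrist",l)[:2]:
        m=r["region"]; ct=cv2.findContours(m.astype(np.uint8),0,1)[0]
        if not ct: print(l,r['p'],'none');continue
        ct=max(ct,key=cv2.contourArea)
        W=back(c,ct[:,0,:],z)[:,:2].astype(np.float32)
        print(l,r["p"],r["location"],m.sum(),cv2.minAreaRect(W))
E
```

```text
time_s: 2.27
ee_pos: [499.6, -254.8, 174.0]
ee_rot: [-90.0, 0.0, 147.6]
force: [0.8, -0.9, 0.8]
gripper_width: 91.7
time_s: 3.1
ee_pos: [535.6, -226.3, 170.1]
ee_rot: [-90.0, 0.0, 146.8]
force: [-0.1, 0.1, -1.0]
gripper_width: 91.0
wing 0.74 [277.5, 192.1] 1309 ((537.0936279296875, -227.899658203125), (30.280702590942383, 43.68275833129883), 56.782100677490234)
bolt 0.75 [277.5, 193.8] 1317 ((533.496337890625, -227.5517120361328), (33.092567443847656, 45.856021881103516), 78.579345703125)
holder 0.81 [280.2, 169.3] 5221 ((534.8618774414062, -227.40737915039062), (69.81781005859375, 92.71379089355469), 55.438629150390625)
```

View pics/w1.png

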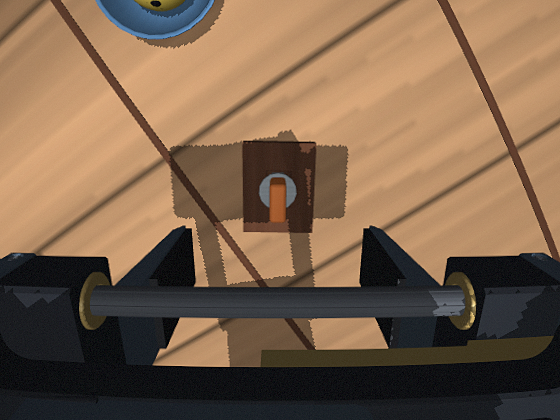

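```bash
cat >> h.py <<'E'
from scipy.optimize import minimize
def boxpts(x,y,yaw,hx,hy,z0,z1):
    a=np.deg2rad(yaw);ca,sa=np.cos(a),np.sin(a)
    return np.array([[x+ca*i*hx-sa*j*hy,y+sa*i*hx+ca*j*hy,z] for i in(-1,1) for j in(-1,1) for z in(z0,z1)])
def fitbox(c,mask,x,y,yaw,hx,hy,z0,z1):
    S=4; ys,xs=np.where(mask); x0,x1,y0,y1=xs.min()-15,xs.max()+15,ys.min()-15,ys.max()+15
    M=cv2.resize(mask[y0:y1,x0:x1].astype(np.float32),None,fx=S,fy=S,interpolation=cv2.INTER_LINEAR)
    def cost(p):
        uv=proj(c,boxpts(p[0],p[1],p[2],hx,hy,z0,z1)); h=cv2.convexHull(((uv+.5-[x0,y0])*S-.5).astype(np.float32))[:,0]
        I=np.zeros(M.shape,np.uint8); cv2.fillConvexPoly(I,np.round(h*16).astype(np.int32),1,cv2.LINE_8,4)
        return np.abs(I-M).sum()/S**2
    r=minimize(cost,[x,y,yaw],method="Nelder-Mead",options=dict(initial_simplex=np.array([x,y,yaw])+np.array([[0,0,0],[5,0,0],[0,5,0],[0,0,8.]]),xatol=.02,fatol=.2))
    return r.x,r.fun,mask.sum()
def orange(im):
    h=cv2.cvtColor(im,cv2.COLOR_RGB2HSV)
    return (h[...,1]>190)&(h[...,0]<16)&(h[...,2]>90)
E
python3 - <<'E'
from h import *
st=env.state()
im=cv2.imread("pics/w1.png")[:,:,::-1].copy()
print(np.median(im[195:218,273:282].reshape(-1,3),0),np.median(im[180:186,273:282].reshape(-1,3),0),im[200,300])
m=orange(im); 
n,lab,s,_=cv2.connectedComponentsWithStats(m.astype(np.uint8)); k=1+s[1:,4].argmax(); m=lab==k; print(s[k])
c=cam("wrist",st)
print(fitbox(c,m,535,-225,147,17,7,36,68))
im2=cv2.imread("pics/top1.png")[:,:,::-1].copy(); m2=orange(im2); n,lab,s,_=cv2.connectedComponentsWithStats(m2.astype(np.uint8))
k=1+s[1:,4].argmax();print(s[k]); print(fitbox(cam("top"),lab==k,535,-225,147,17,7,36,68))
o=im[130:245,225:335,::-1].copy(); o=cv2.resize(o,None,fx=5,fy=5,interpolation=cv2.INTER_NEAREST)
cs=cv2.findContours(cv2.resize(m[130:245,225:335].astype(np.uint8),None,fx=5,fy=5,interpolation=cv2.INTER_NEAREST),0,1)[0]; cv2.drawContours(o,cs,-1,(0,255,0),1); cv2.imwrite("pics/c1.png",o)
plan([535,-225,170],147)
E
```

```text
[164.  92.  48.] [87.5 48.5 23.5] [54 35 24]
[270 184   4  24  27]
(array([ 488.33333333, -198.33333333,  176.33333333]), np.float64(27.0), np.int64(27))
[417 226  14  16  63]
(array([ 537.24940539, -229.69394685,  136.44935887]), np.float64(145.87109375), np.int64(63))
tool shift [ 1.23 -0.03 -0.35] world d [-0.8  1.   0. ] rot [-90.     0.   146.81]
turn rotvec [-0.   -0.19 -0.  ]
```

View pics/c1.png

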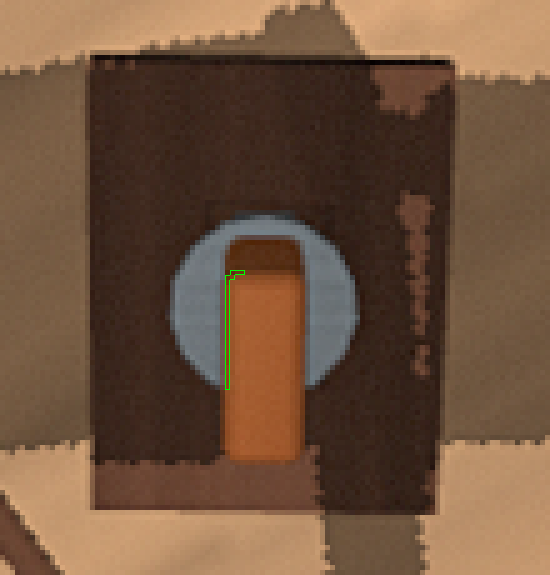

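```bash
python3 - <<'E'
from h import *
c=cam("wrist")
q=np.array([[227,273],[304,273],[302,460],[224,459]])/5.+[225,130]-.4
W=back(c,q,68); print(W.round(1), W.mean(0)); 
a=(W[3]-W[0]+W[2]-W[1])[:2];print(np.linalg.norm(a)/2,np.rad2deg(np.arctan2(a[1],a[0])), np.linalg.norm(W[0]-W[1]),np.linalg.norm(W[2]-W[3]))
print(back(c,np.array([265,302])/5.+[225,130]-.4,25))
plan([*W.mean(0)[:2],170],np.rad2deg(np.arctan2(a[1],a[0])))
E
```

```text
[[ 551.7 -229.1   68. ]
 [ 544.9 -239.7   68. ]
 [ 517.9 -221.9   68. ]
 [ 525.3 -211.    68. ]] [ 534.93856311 -225.4256341    68.        ]
32.17883318182415 146.09374003625263 12.55953803858975 13.13343704523195
[[ 535.25418619 -225.86771188   25.        ]]
tool shift [ 1.05 -0.03  0.04] world d [-0.9  0.5  0. ] rot [-90.     0.   146.81]
turn rotvec [-0.    0.71 -0.  ]
```

```bash

python3 -m handwheel '[[1,[1,15,0],[0,0.7,0]],[1,[0,20,0],[0,0,0]],[1,[0,20,0],[0,0,0]],[1,[0,20,0],[0,0,0]],[1,[0,20,0],[0,0,0]],[1,[0,15,0],[0,0,0]],[1,[0,10,0],[0,0,0]],[1,[0,10,0],[0,0,0]],[1,[0,5,0],[0,0,0]],[1,[0,0,0],[0,0,0]]]'
python3 -m handwheel '[[0.3,[0,0,0],[0,0,0]],[0.2,[0,0,0],[0,0,0]],[0,[0,0,0],[0,0,0]],[0,[0,0,0],[0,0,0]],[0,[0,0,0],[0,0,0]],[0,[0,0,0],[0,0,0]],[0,[0,0,0],[0,0,0]],[0,[0,0,0],[0,0,0]],[0,[0,0,0],[0,0,0]],[0,[0,0,0],[0,0,0]]]' 25
python3 -c "
from h import *
shot('wrist','pics/w2.png')"
```

```text
time_s: 4.13
ee_pos: [534.7, -225.1, 34.1]
ee_rot: [-90.0, -0.1, 146.1]
force: [-0.1, 0.2, 0.2]
gripper_width: 91.3
time_s: 4.97
ee_pos: [535.0, -225.3, 34.9]
ee_rot: [-90.0, 0.0, 146.1]
force: [-0.2, 0.2, 0.4]
gripper_width: 27.2
```

View pics/w2.png

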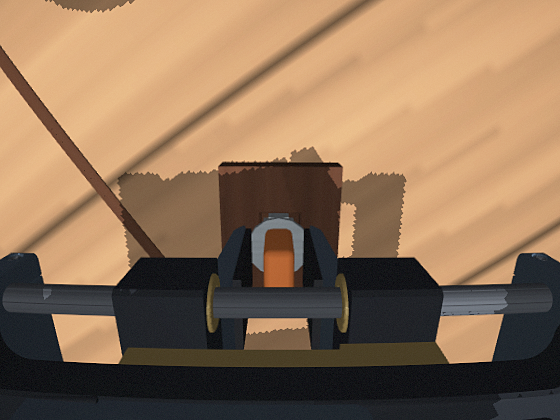

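```bash

python3 -m handwheel '[[0,[0,0,0],[0,0,0]],[0,[0,0,0],[0,0,0]],[0,[0,0,0],[0,0,0]],[0,[0,0,0],[0,0,0]],[0,[0,0,0],[0,0,0]],[0,[0,0,0],[0,0,0]],[0,[0,0,0],[0,0,0]],[0,[0,0,0],[0,0,0]],[0,[0,0,0],[0,0,0]],[0,[0,0,0],[0,0,0]]]' 25
python3 -m handwheel '[[0,[0,-3,0],[0,0,0]],[0,[0,-5,0],[0,0,0]],[0,[0,-10,0],[0,0,0]],[0,[0,-15,0],[0,0,0]],[0,[0,-15,0],[0,0,0]],[0,[0,-15,0],[0,0,0]],[0,[0,-15,0],[0,0,0]],[0,[0,-15,0],[0,0,0]],[0,[0,-12,0],[0,0,0]],[0,[0,0,0],[0,0,0]]]' 25
python3 -c "
from h import *
shot('wrist','pics/w3.png')"
```

```text
time_s: 5.85
ee_pos: [535.0, -225.3, 34.9]
ee_rot: [-90.0, -0.0, 146.1]
force: [0.9, -0.2, -2.3]
gripper_width: 13.9
time_s: 6.68
ee_pos: [536.9, -226.1, 143.8]
ee_rot: [-90.1, 0.4, 146.1]
force: [-0.4, 0.2, -2.0]
gripper_width: 13.8
```

View pics/w3.png

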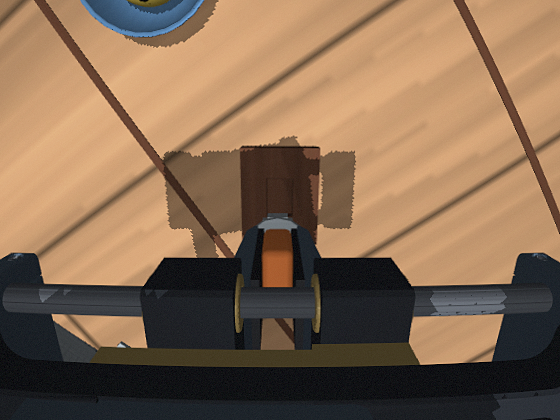

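```bash
python3 - <<'E'
from h import *
c=cam("top")
q=np.array([[131,177],[193,158],[100,62],[165,48],[225,525],[303,507]])/4.+[215,150]-.375
W=back(c,q,41); print(W.round(1)); print(W[:2].mean(0))
b=W[2:4].mean(0);r=W[4:].mean(0); print(b,r,np.rad2deg(np.arctan2(*(r-b)[1::-1])), np.linalg.norm(r-b))
m=W[:2].mean(0)
plan([*m[:2],190],196.6)
E
```

```text
[[617.6 122.2  41. ]
 [627.6  91.   41. ]
 [677.2 139.   41. ]
 [684.9 105.9  41. ]
 [443.9  73.6  41. ]
 [452.8  35.2  41. ]]
[622.5839939  106.64304633  41.        ]
[681.04204472 122.44262238  41.        ] [448.35813083  54.41894908  41.        ] -163.70405255956027 242.42323302603046
tool shift [ 113.28  -48.16 -324.23] world d [ 86.5 332.4  47.9] rot [-90.04   0.25 146.11]
turn rotvec [ -0.07 -50.49  -0.25]
```

```bash

python3 -m handwheel '[[0,[7,-3,-20],[0,0,0]],[0,[12,-6,-35],[0,0,0]],[0,[13,-6,-37],[0,0,0]],[0,[13,-6,-37],[0,0,0]],[0,[13,-6,-37],[0,0,0]],[0,[13,-6,-37],[0,0,0]],[0,[13,-5,-37],[0,0,0]],[0,[13,-5,-37],[0,0,0]],[0,[12,-5,-32],[0,0,0]],[0,[4,0,-15],[0,0,0]]]'
python3 -m handwheel '[[0,[0,0,0],[0,-6,0]],[0,[0,0,0],[0,-7,0]],[0,[0,0,0],[0,-7,0]],[0,[0,0,0],[0,-7,0]],[0,[0,0,0],[0,-7,0]],[0,[0,0,0],[0,-7,0]],[0,[0,0,0],[0,-6,0]],[0,[0,0,0],[0,-3,0]],[0,[0,0,0],[0,0,0]],[0,[0,0,0],[0,0,0]]]'
python3 -c "
from h import *
shot('wrist','pics/w4.png');shot('top','pics/top4.png')
plan([622.6,106.6,190],196.5)"
```

```text
time_s: 7.57
ee_pos: [622.4, 111.1, 188.1]
ee_rot: [-90.1, -0.0, 146.3]
force: [0.3, -0.9, -2.1]
gripper_width: 13.8
time_s: 8.4
ee_pos: [621.5, 106.1, 187.2]
ee_rot: [-90.0, -0.1, -164.0]
force: [1.0, 0.5, -2.0]
gripper_width: 14.1
tool shift [-0.99 -2.53 -0.02] world d [1.  0.3 2.5] rot [-8.9990e+01 -5.0000e-02 -1.6397e+02]
turn rotvec [-0.01 -0.47  0.05]
```

View pics/w4.png

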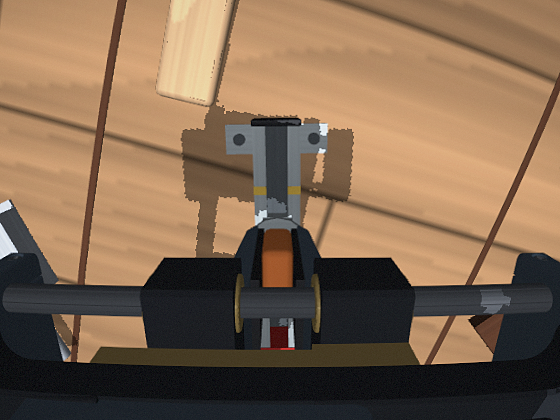

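```bash
python3 - <<'E'
from h import *
im=cv2.imread("pics/w4.png"); cv2.imwrite("pics/c4.png",cv2.resize(im[110:235,220:335],None,fx=6,fy=6,interpolation=cv2.INTER_NEAREST)[:600*1])
for r in (145,155,165,175,185,200): print(r,im[r,248:305].mean(1).astype(int))
E
```

```text
145 [121 120 120 121 123 124 126 121 119 121 120 120 124 119 121 120 111  78
  55  52  56  58  56  57  60  54  53  55  58  62  56  61  60  57  61  57
  56  55  48  94 131 122 120 118 119 120 121 121 119 117 116 118 119 116
 120 117 119]
155 [ 88  89  87  86  98 123 122 120 117 118 123 116 120 118 120 118 116  90
  51  56  55  56  55  54  57  58  52  54  57  58  59  56  56  57  57  57
  54  52  47  92 130 121 117 119 117 120 114 118 118 116 115 115 106  90
  93  95  95]
165 [ 86  87  88  85  94 114 123 118 117 114 117 120 118 116 116 117 118 103
  48  55  58  57  60  56  55  58  54  53  55  57  61  55  59  55  57  57
  55  55  48  80 116 120 116 116 115 118 120 119 120 115 113 112 105  91
  94  92  94]
175 [ 54  52  51  44  50  89 123 116 115 115 114 118 114 117 114 117 118 101
  65  54  55  58  56  59  54  57  56  55  55  56  54  54  55  57  56  54
  55  52  50  77 113 117 114 114 115 113 114 119 114 117 116 113 102  87
  90  91  86]
185 [ 87  86  86  88  85  93 108 118 116 114 113 117 117 114 116 116 115 108
  76  53  57  55  58  54  51  55  57  56  55  55  56  54  55  55  55  54
  54  55  51  73 113 119 113 113 115 115 113 114 116 111 114 112 101  64
  72  75  74]
200 [ 85  87  86  84  85  86 101 114 110 110 114 114 118 112 112 114 109 114
 109 101 108 105 107 106 100 101 106 105  88  43  50  55  55  53  56  54
  52  55  51  73 110 115 110 109 114 115 114 113 112 110 111 108  97  89
  89  89  91]
```

View pics/c4.png

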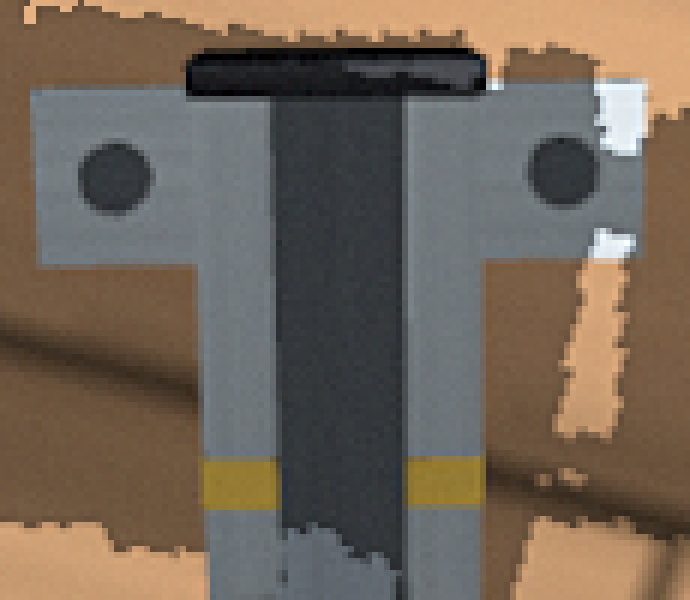

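```bash
python3 - <<'E'
from h import *
st=env.state()
c=cam("wrist",st)
L=[];Rr=[]
im=cv2.imread("pics/w4.png").mean(2)
for r in range(132,186,3):
    a=im[r,262:269]; e=261.5+(a>0).sum()*0+np.clip((a-55)/(118-55),0,1).sum(); L.append([e,r])
    b=im[r,284:291]; e=290.5-np.clip((b-52)/(116-52),0,1).sum(); Rr.append([e,r])
WL=back(c,L,41);WR=back(c,Rr,41)
M=(WL+WR)/2
print("width",np.linalg.norm(WL-WR,axis=1).round(1))
v=np.polyfit(M[:,0],M[:,1],1); print("axis deg",np.rad2deg(np.arctan(v[0])))
for W in(WL,WR): print(np.rad2deg(np.arctan(np.polyfit(W[:,0],W[:,1],1)[0])))
mk=back(c,[[(265.9+287.2)/2,190.3]],41)[0]; print("mark",mk)
a=np.arctan(v[0]); n=np.array([-np.sin(a),np.cos(a)])
t=st['ee_pos'][:2]; print("tcp",st['ee_pos'],"lateral of tcp to axis", (t-M.mean(0)[:2])@n, "along(+=black)",(t-mk[:2])@np.array([np.cos(a),np.sin(a)]))
E
```

```text
width [20.  19.9 20.  20.  20.  19.9 19.9 20.  19.9 19.9 20.  20.3 20.2 20.4
 20.5 20.4 20.4 20.5]
axis deg 16.760473118532285
16.393236523551618
17.12692925217312
mark [620.49995757 107.68728075  41.        ]
tcp [621.6493632  106.30789883 187.47331544] lateral of tcp to axis -1.7301668266708106 along(+=black) 0.7028031832238468
```

```bash
python3 - <<'E'
from h import *
im=cv2.imread("pics/w4.png")
cv2.imwrite("pics/c4b.png",cv2.resize(im[205:300,225:330],None,fx=6,fy=6,interpolation=cv2.INTER_NEAREST))
for r in (235,240,250,260,270,280): print(r,im[r,255:300,2])
c=cam("wrist"); st=env.state(); R=Ro.from_euler('xyz',st['ee_rot'],degrees=True)
for x,h in [(-17,-35),(17,-35),(-18,9)]: print(proj(c,R.apply([x,h,0])+st['ee_pos']),proj(c,R.apply([x,h,7])+st['ee_pos']))
E
```

```text
235 [30 27 20  9 16 16 18  6 43 81 95 91 96 92 90 91 89 89 91 91 90 90 88 92
 90 91 91 93 93 90 89 92 88 89 88 75 32  8 17  9 18 10 22 30 33]
240 [29 29 15 16 10 18  3 14 63 97 93 92 91 93 90 93 92 91 91 91 91 95 91 94
 93 93 92 92 91 89 90 91 89 85 86 88 68  5  9 15 12 17 13 23 35]
250 [ 17   5  20  13  18   9  14  63  99  91  92 102 105 110 109 106 108 110
 112 110 107 110 111 107 108 108 108 110 109 108 112 111 106  97  94  85
  86  71  19  10  17  14  13  18  18]
260 [ 13  17  14  13  13   0  43 101 136 153 148 155 156 163 161 161 163 162
 161 164 162 162 159 163 163 162 157 160 160 160 159 160 154 148 138 136
 130  94  31  10  12  13  15  19  14]
270 [ 18  21  15  13  18  15  24  82 137 151 150 152 159 162 164 160 162 158
 162 160 160 161 163 162 161 160 160 160 160 160 161 157 153 148 137 137
 126  87  31  14  14  17  13  16  16]
280 [ 37  40  36  35  15  10   4  71 137 151 149 151 156 161 164 160 161 160
 162 160 161 161 161 159 159 162 157 161 159 159 158 159 153 145 139 138
 124  81  13   9  11  33  40  39  39]
[[279.50975409 252.76312085]] [[295.71899718 252.75691523]]
[[279.33808791 319.91264194]] [[294.44931178 319.89470496]]
[[279.0221479  217.97103122]] [[291.66989955 217.97251211]]
```

View pics/c4b.png

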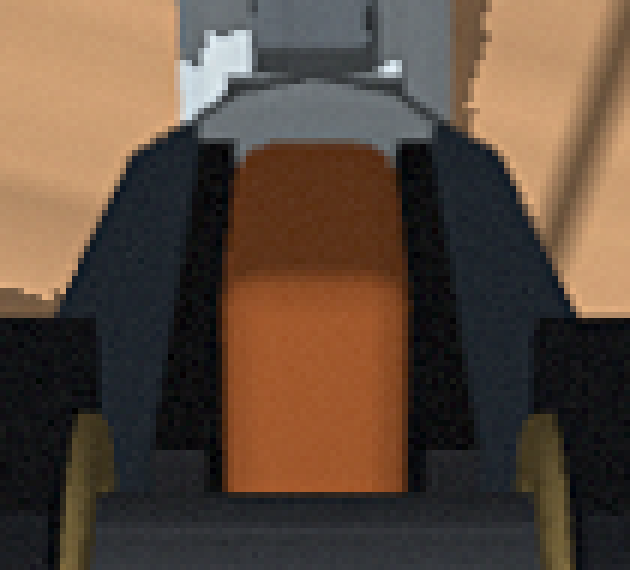

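```bash
python3 - <<'E'
from h import *
st=env.state(); R=Ro.from_euler('xyz',st['ee_rot'],degrees=True)
c=env.camera_info("wrist"); m=np.array(c['mount']).copy(); m[2,3]=0.0
T=np.eye(4);T[:3,:3]=R.as_matrix();T[:3,3]=st['ee_pos']; c['M']=np.linalg.inv(T@m)
print("px under tcp",proj(c,[[*st['ee_pos'][:2],41]]))
im=cv2.imread("pics/w4.png").mean(2)
L=[];Q=[]
for r in range(140,186,3):
    a=im[r,262:269]; L.append([261.5+np.clip((a-55)/(118-55),0,1).sum(),r])
    b=im[r,284:291]; Q.append([290.5-np.clip((b-52)/(116-52),0,1).sum(),r])
M=(np.array(L)+Q)/2; print(M[:,0].round(2))
W=(back(c,L,41)+back(c,Q,41))/2
t=R.inv().apply(W-st['ee_pos']); print(t[:,[0,2]].round(2)); p=np.polyfit(t[:,0],t[:,2],1); print("z at x=0",p[1],"slope deg",np.rad2deg(p[0]))
# collar/wing with new mount
for x,h in [(-17,-35),(-18,9)]: print(proj(c,R.apply([x,h,0])+st['ee_pos']))
mk=back(c,[[276.55,190.3]],41)[0];print(mk,R.inv().apply(mk-st['ee_pos']))
E
```

```text
px under tcp [[277.2502844  189.56283712]]
[275.81 275.78 275.91 275.95 275.96 275.95 276.02 276.04 276.08 276.25
 276.15 276.13 276.22 276.34 276.25 276.39]
[[-46.95  -1.35]
 [-44.21  -1.38]
 [-41.46  -1.26]
 [-38.7   -1.22]
 [-35.93  -1.22]
 [-33.15  -1.23]
 [-30.35  -1.16]
 [-27.54  -1.15]
 [-24.72  -1.11]
 [-21.88  -0.96]
 [-19.04  -1.05]
 [-16.18  -1.07]
 [-13.3   -0.99]
 [-10.41  -0.88]
 [ -7.51  -0.96]
 [ -4.6   -0.83]]
z at x=0 -0.8154037961391416 slope deg 0.6563099318032172
[[277.24943515 252.76258918]]
[[277.25864031 217.97057912]]
[620.76947224 106.74934888  41.        ] [  0.58526969 146.47386533  -0.68224547]
```

```bash

python3 -m handwheel '[[0,[0.6,5,-0.8],[0,-0.65,0]],[0,[0,10,0],[0,0,0]],[0,[0,15,0],[0,0,0]],[0,[0,15,0],[0,0,0]],[0,[0,15,0],[0,0,0]],[0,[0,15,0],[0,0,0]],[0,[0,15,0],[0,0,0]],[0,[0,10,0],[0,0,0]],[0,[0,5,0],[0,0,0]],[0,[0,2,0],[0,0,0]]]'
python3 -m handwheel '[[0,[0,2,0],[0,0,0]],[0,[0,1,0],[0,0,0]],[0,[0,0,0],[0,0,0]],[0,[0,0,0],[0,0,0]],[0,[0,0,0],[0,0,0]],[0,[0,0,0],[0,0,0]],[0,[0,0,0],[0,0,0]],[0,[0,0,0],[0,0,0]],[0,[0,0,0],[0,0,0]],[0,[0,0,0],[0,0,0]]]'
python3 -c "
from h import *
shot('wrist','pics/w5.png');print(env.state()['ee_pos'])"
```

```text
time_s: 9.33
ee_pos: [620.4, 107.2, 79.6]
ee_rot: [-90.0, -0.1, -163.2]
force: [0.7, 0.3, -1.2]
gripper_width: 13.8
time_s: 10.17
ee_pos: [621.1, 107.2, 78.0]
ee_rot: [-90.0, 0.0, -163.2]
force: [0.4, 0.1, -2.1]
gripper_width: 13.9
[621.12205026 107.23728375  77.93447142]
```

View pics/w5.png

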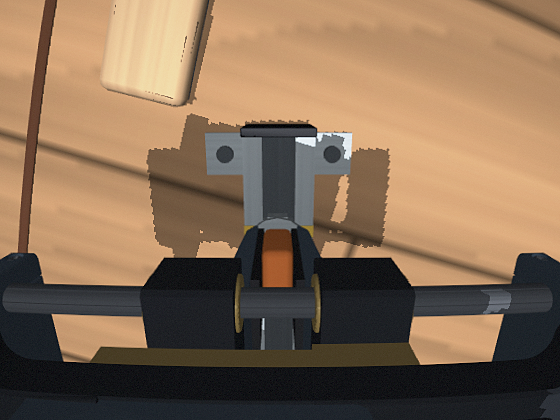

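```bash
python3 - <<'E'
from h import *
st=env.state(); R=Ro.from_euler('xyz',st['ee_rot'],degrees=True)
c=env.camera_info("wrist"); m=np.array(c['mount']).copy(); m[2,3]=0.0
T=np.eye(4);T[:3,:3]=R.as_matrix();T[:3,3]=st['ee_pos']; c['M']=np.linalg.inv(T@m)
im=cv2.imread("pics/w5.png").mean(2)
L=[];Q=[]
for r in range(166,206,4):
    print(r,im[r,254:302].astype(int))
    a=im[r,256:268]; L.append([255.5+np.clip((a-60)/(110-60),0,1).sum(),r])
    b=im[r,287:299]; Q.append([298.5-np.clip((b-60)/(110-60),0,1).sum(),r])
W=(back(c,L,41)+back(c,Q,41))/2
t=R.inv().apply(W-st['ee_pos']); p=np.polyfit(t[:,0],t[:,2],1); print(np.c_[L,Q][:,[0,2]],t[:,[0,2]].round(2),"z at x=0",p[1],"slope deg",np.rad2deg(p[0]))
E
```

```text
166 [126 124 124 126 120 123 129 112  66  56  60  62  56  61  57  58  54  59
  55  57  56  56  56  54  57  60  62  62  60  59  59  57  60  58  60  56
  60  60  57  56  54  96 134 127 127 123 119 119]
170 [125 123 126 121 123 124 126 118  78  56  59  59  57  61  57  59  56  58
  54  60  58  61  57  59  57  62  62  61  59  60  62  61  61  60  60  58
  58  59  56  54  59 103 131 128 123 121 122 121]
174 [123 125 124 123 120 121 122 118  83  56  60  56  59  56  60  53  59  55
  58  60  60  58  56  59  61  62  63  61  60  59  62  55  58  60  63  59
  57  55  54  52  63 100 133 127 122 124 122 119]
178 [125 125 126 124 123 119 121 117  80  54  60  59  58  58  61  60  56  61
  54  58  56  55  54  59  57  59  60  60  58  58  61  61  59  59  56  61
  60  58  55  53  61 102 129 124 121 121 121 118]
182 [124 122 123 121 120 120 122 113  81  52  57  58  58  61  58  59  58  55
  57  59  57  51  59  60  57  61  57  59  59  59  59  58  57  57  58  54
  58  58  58  53  63 103 130 125 119 123 120 120]
186 [121 124 122 122 120 121 122 116  76  58  58  58  54  60  58  60  58  56
  60  58  59  54  56  5
[... 719 characters left out ...]
0 122 119 119 117  91  56  57  59  57  57  57  57  60  56
  55  56  54  56  55  58  57  60  60  59  57  59  54  56  60  56  56  60
  58  58  58  54  70 108 123 119 120 121 114 117]
[[261.69333333 294.75333333]
 [261.88       294.61333333]
 [261.97333333 294.56666667]
 [261.92       294.58666667]
 [261.94       294.56666667]
 [261.83333333 294.66      ]
 [262.19333333 294.35333333]
 [262.17333333 294.28666667]
 [262.21333333 294.35333333]
 [262.12666667 294.31333333]] [[-42.14   0.58]
 [-39.66   0.6 ]
 [-37.16   0.61]
 [-34.64   0.61]
 [-32.11   0.61]
 [-29.56   0.61]
 [-27.     0.63]
 [-24.42   0.6 ]
 [-21.82   0.64]
 [-19.21   0.6 ]] z at x=0 0.6435454040748539 slope deg 0.06467552456954155
```

```bash

python3 -m handwheel '[[0,[0,1,0.6],[0,-0.1,0]],[0,[0,1,0],[0,0,0]],[0,[0,1,0],[0,0,0]],[0,[0,1,0],[0,0,0]],[0,[0,1,0],[0,0,0]],[0,[0,0.5,0],[0,0,0]],[0,[0,0.5,0],[0,0,0]],[0,[0,0.5,0],[0,0,0]],[0,[0,0.5,0],[0,0,0]],[0,[0,0.5,0],[0,0,0]]]'
python3 -m handwheel '[[0,[0,0.3,0],[0,0,0]],[0,[0,0.3,0],[0,0,0]],[0,[0,0.3,0],[0,0,0]],[0,[0,0.3,0],[0,0,0]],[0,[0,0.3,0],[0,0,0]],[0,[0,0.3,0],[0,0,0]],[0,[0,0.3,0],[0,0,0]],[0,[0,0.3,0],[0,0,0]],[0,[0,0.3,0],[0,0,0]],[0,[0,0.3,0],[0,0,0]]]'
```

```text
time_s: 11.05
ee_pos: [621.3, 106.7, 70.4]
ee_rot: [-90.0, 0.0, -163.1]
force: [-0.3, 0.7, -2.0]
gripper_width: 14.0
time_s: 11.88
ee_pos: [621.3, 106.7, 67.4]
ee_rot: [-90.0, 0.0, -163.1]
force: [-0.6, 0.2, -1.7]
gripper_width: 13.8
```

```bash

python3 -m handwheel '[[0,[0,0.8,0],[0,0,0]],[0,[0,0.8,0],[0,0,0]],[0,[0,0.8,0],[0,0,0]],[0,[0,0.8,0],[0,0,0]],[0,[0,0.8,0],[0,0,0]],[0,[0,0.8,0],[0,0,0]],[0,[0,0.8,0],[0,0,0]],[0,[0,0.8,0],[0,0,0]],[0,[0,0.8,0],[0,0,0]],[0,[0,0.8,0],[0,0,0]]]'
python3 -m handwheel '[[0,[0,0.3,0],[0,0,0]],[0,[0,0.3,0],[0,0,0]],[0,[0,0.3,0],[0,0,0]],[0,[0,0.3,0],[0,0,0]],[0,[0,0.3,0],[0,0,0]],[0,[0,0.3,0],[0,0,0]],[0,[0,0.3,0],[0,0,0]],[0,[0,0.3,0],[0,0,0]],[0,[0,0.3,0],[0,0,0]],[0,[0,0,0],[0,0,0]]]'
```

```text
time_s: 12.72
ee_pos: [621.3, 106.7, 59.3]
ee_rot: [-90.0, -0.0, -163.1]
force: [-0.3, 0.2, -0.4]
gripper_width: 13.9
time_s: 13.55
ee_pos: [621.2, 106.6, 56.7]
ee_rot: [-90.0, -0.0, -163.1]
force: [-0.1, -0.4, -0.1]
gripper_width: 13.9
```

```bash

python3 -m handwheel '[[0,[0,0.2,0],[0,0,0]],[0,[0,0.2,0],[0,0,0]],[0,[0,0.2,0],[0,0,0]],[0,[0,0.2,0],[0,0,0]],[0,[0,0.2,0],[0,0,0]],[0,[0,0.2,0],[0,0,0]],[0,[0,0,0],[0,0,0]],[0,[0,0,0],[0,0,0]],[0,[0,0,0],[0,0,0]],[0,[0,0,0],[0,0,0]]]'
python3 -c "
from h import *
for i in range(4): print(env.state()['force'],env.state()['torque'],env.state()['ee_pos'])
shot('scene','pics/s6.png')
shot('wrist','pics/w6.png')"
```

```text
time_s: 14.38
ee_pos: [621.3, 106.6, 55.6]
ee_rot: [-90.0, 0.0, -163.1]
force: [-0.1, -0.7, -0.9]
gripper_width: 13.8
[-0.06429143 -0.65551089 -0.86514131] [-0.01027221  0.0137297  -0.01386625] [621.28319963 106.63825795  55.55133204]
[-0.06429143 -0.65551089 -0.86514131] [-0.01027221  0.0137297  -0.01386625] [621.28319963 106.63825795  55.55133204]
[-0.06429143 -0.65551089 -0.86514131] [-0.01027221  0.0137297  -0.01386625] [621.28319963 106.63825795  55.55133204]
[-0.06429143 -0.65551089 -0.86514131] [-0.01027221  0.0137297  -0.01386625] [621.28319963 106.63825795  55.55133204]
```

View pics/w6.png

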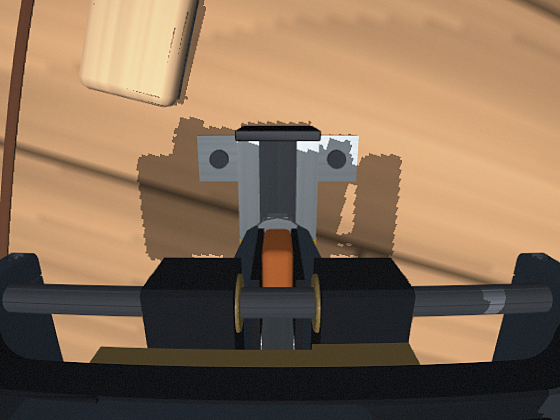

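```bash

python3 -m handwheel '[[0,[0,0.2,0],[0,0,0]],[0,[0,0.2,0],[0,0,0]],[0,[0,0.2,0],[0,0,0]],[0,[0,0.2,0],[0,0,0]],[0,[0,0,0],[0,0,0]],[0,[0,0,0],[0,0,0]],[0,[0,0,0],[0,0,0]],[0,[0,0,0],[0,0,0]],[0,[0,0,0],[0,0,0]],[0,[0,0,0],[0,0,0]]]'
python3 -m handwheel '[[0,[0,0.1,0],[0,0,0]],[0,[0,0.1,0],[0,0,0]],[0,[0,0,0],[0,0,0]],[0,[0,0,0],[0,0,0]],[0,[0,0,0],[0,0,0]],[0,[0,0,0],[0,0,0]],[0,[0,0,0],[0,0,0]],[0,[0,0,0],[0,0,0]],[0,[0,0,0],[0,0,0]],[0,[0,0,0],[0,0,0]]]'
```

```text
time_s: 15.32
ee_pos: [621.3, 106.7, 54.8]
ee_rot: [-90.0, 0.0, -163.1]
force: [-0.7, 0.1, 1.8]
gripper_width: 14.0
time_s: 16.15
ee_pos: [621.3, 106.7, 54.8]
ee_rot: [-90.0, 0.0, -163.1]
force: [-1.9, -0.7, 4.6]
gripper_width: 14.1
```

```bash

python3 -m handwheel '[[0,[0,-0.2,0],[0,0,0]],[0,[0,0,0],[0,-5,0]],[0,[0,0,0],[0,-5,0]],[0,[0,0,0],[0,-5,0]],[0,[0,0,0],[0,-5,0]],[0,[0,0,0],[0,-5,0]],[0,[0,0,0],[0,-5,0]],[0,[0,0,0],[0,-5,0]],[0,[0,0,0],[0,-5,0]],[0,[0,0,0],[0,-5,0]]]'
python3 -m handwheel '[[0,[0,0,0],[0,-5,0]],[0,[0,0,0],[0,-5,0]],[0,[0,0,0],[0,-5,0]],[0,[0,0,0],[0,-5,0]],[0,[0,0,0],[0,-5,0]],[0,[0,0,0],[0,-5,0]],[0,[0,0,0],[0,-5,0]],[0,[0,0,0],[0,-5,0]],[0,[0,0,0],[0,-5,0]],[0,[0,0,0],[0,0,0]]]'
python3 -c "
from h import *
shot('scene','pics/s7.png')
shot('wrist','pics/w7.png')"
```

```text
time_s: 16.98
ee_pos: [622.2, 107.1, 54.8]
ee_rot: [-89.9, 0.1, -117.9]
force: [0.4, 1.1, 2.3]
gripper_width: 14.0
time_s: 17.82
ee_pos: [622.1, 107.0, 54.9]
ee_rot: [-89.9, -0.0, -73.1]
force: [-0.2, 0.9, 3.6]
gripper_width: 13.5
```

View pics/w7.png

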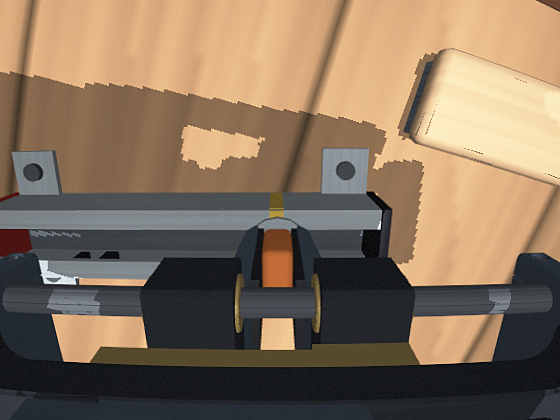

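```bash

python3 -m handwheel '[[0,[0,-0.3,0],[0,0,0]],[0,[0,-0.2,-1],[0,0,0]],[0,[0,0,-2],[0,0,0]],[0,[0,0,-3],[0,0,0]],[0,[0,0,-4],[0,0,0]],[0,[0,0,-4],[0,0,0]],[0,[0,0,-4],[0,0,0]],[0,[0,0,-3],[0,0,0]],[0,[0,0,-2],[0,0,0]],[0,[0,0,-1],[0,0,0]]]'
python3 -c "
from h import *
plan([0,0,0]);print(env.state()['force'])"
```

```text
time_s: 18.75
ee_pos: [597.6, 99.5, 55.1]
ee_rot: [-90.0, -0.0, -73.1]
force: [0.2, 0.1, -1.4]
gripper_width: 14.3
tool shift [ -78.09   55.58 -600.77] world d [-597.6  -99.5  -55.1] rot [-90.04  -0.   -73.14]
[ 0.15127238  0.12117128 -1.38017968]
```

```bash

python3 -m handwheel '[[0,[0,0,-2],[0,0,0]],[0,[0,0,-4],[0,0,0]],[0,[0,0,-5],[0,0,0]],[0,[0,0,-5],[0,0,0]],[0,[0,0,-5],[0,0,0]],[0,[0,0,-5],[0,0,0]],[0,[0,0,-5],[0,0,0]],[0,[0,0,-3],[0,0,0]],[0,[0,0,-2],[0,0,0]],[0,[0,0,-1],[0,0,0]]]'
python3 -c "
from h import *
s=env.state();R=Ro.from_euler('xyz',s['ee_rot'],degrees=True);print(R.inv().apply(s['force']),(s['ee_pos'][:2]-[621,106.9])@[np.cos(np.deg2rad(16.76)),np.sin(np.deg2rad(16.76))],(s['ee_pos'][:2]-[621,106.9])@[-np.sin(np.deg2rad(16.76)),np.cos(np.deg2rad(16.76))])
shot('wrist','pics/w8.png')"
```

```text
time_s: 19.58
ee_pos: [562.6, 88.9, 55.3]
ee_rot: [-90.0, -0.0, -73.1]
force: [-0.4, -1.5, -1.7]
gripper_width: 13.9
[ 1.3729275   1.74603143 -0.80787244] -61.07840414619616 -0.45388746695985205
```

View pics/w8.png

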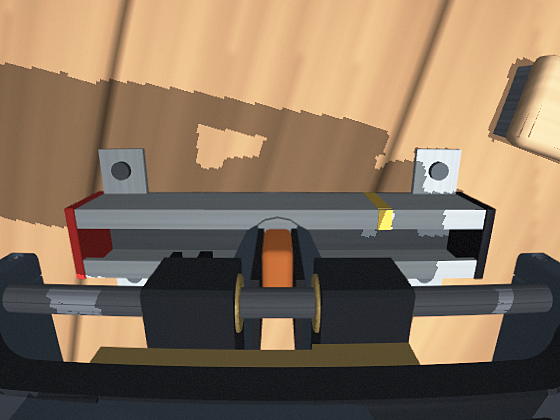

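```bash
cat > f.py <<'E'
from h import *
s=env.state();R=Ro.from_euler('xyz',s['ee_rot'],degrees=True);a=np.deg2rad(16.76);d=s['ee_pos'][:2]-[621,106.9]
print("toolF",R.inv().apply(s['force']).round(1),"along",(-d@[np.cos(a),np.sin(a)]).round(2),"lat",(d@[-np.sin(a),np.cos(a)]).round(2),"torque",s['torque'].round(2))
E
python3 -m handwheel '[[0,[0,0,-1],[0,0,0]],[0,[0,0,-1],[0,0,0]],[0,[0,0,-1],[0,0,0]],[0,[0,0,-1],[0,0,0]],[0,[0,0,-1],[0,0,0]],[0,[0,0,-1],[0,0,0]],[0,[0,0,-1],[0,0,0]],[0,[0,0,-1],[0,0,0]],[0,[0,0,-1],[0,0,0]],[0,[0,0,-1],[0,0,0]]]'; python3 f.py
python3 -m handwheel '[[0,[0,0,-0.7],[0,0,0]],[0,[0,0,-0.7],[0,0,0]],[0,[0,0,-0.7],[0,0,0]],[0,[0,0,-0.7],[0,0,0]],[0,[0,0,-0.7],[0,0,0]],[0,[0,0,-0.7],[0,0,0]],[0,[0,0,-0.7],[0,0,0]],[0,[0,0,-0.7],[0,0,0]],[0,[0,0,-0.7],[0,0,0]],[0,[0,0,-0.7],[0,0,0]]]'; python3 f.py
```

```text
time_s: 20.47
ee_pos: [553.2, 86.0, 55.2]
ee_rot: [-90.0, -0.0, -73.1]
force: [0.0, 0.4, -2.0]
gripper_width: 13.9
toolF [-0.3  2.   0.1] along 70.92 lat -0.46 torque [ 0.02 -0.17  0.02]
time_s: 21.3
ee_pos: [546.6, 84.0, 55.3]
ee_rot: [-90.0, -0.0, -73.1]
force: [-0.1, 0.3, -0.0]
gripper_width: 14.0
toolF [-0.3  0.   0. ] along 77.86 lat -0.45 torque [-0.03 -0.09 -0.01]
```

```bash

python3 -m handwheel '[[0,[0,0,-0.7],[0,0,0]],[0,[0,0,-0.7],[0,0,0]],[0,[0,0,-0.7],[0,0,0]],[0,[0,0,-0.7],[0,0,0]],[0,[0,0,-0.7],[0,0,0]],[0,[0,0,-0.7],[0,0,0]],[0,[0,0,-0.7],[0,0,0]],[0,[0,0,-0.7],[0,0,0]],[0,[0,0,-0.7],[0,0,0]],[0,[0,0,-0.7],[0,0,0]]]'; python3 f.py
```

```text
time_s: 22.13
ee_pos: [539.9, 82.0, 55.2]
ee_rot: [-90.0, -0.0, -73.1]
force: [1.1, 0.6, -2.1]
gripper_width: 13.8
toolF [-0.3  2.1  1.2] along 84.88 lat -0.45 torque [-0.03 -0.12 -0.03]
```

```bash

python3 -m handwheel '[[0,[0,0,-0.5],[0,0,0]],[0,[0,0,-0.5],[0,0,0]],[0,[0,0,-0.5],[0,0,0]],[0,[0,0,-0.5],[0,0,0]],[0,[0,0,-0.5],[0,0,0]],[0,[0,0,-0.5],[0,0,0]],[0,[0,0,-0.5],[0,0,0]],[0,[0,0,-0.5],[0,0,0]],[0,[0,0,-0.5],[0,0,0]],[0,[0,0,-0.5],[0,0,0]]]'; python3 f.py
```

```text
time_s: 22.97
ee_pos: [535.1, 80.5, 55.2]
ee_rot: [-90.0, -0.0, -73.1]
force: [-0.9, -0.3, -1.0]
gripper_width: 13.7
toolF [-0.  1. -1.] along 89.85 lat -0.48 torque [ 0.03 -0.12 -0.04]
```

```bash

python3 -m handwheel '[[0,[0,0,-0.7],[0,0,0]],[0,[0,0,-0.7],[0,0,0]],[0,[0,0,-0.7],[0,0,0]],[0,[0,0,-0.7],[0,0,0]],[0,[0,0,-0.7],[0,0,0]],[0,[0,0,-0.7],[0,0,0]],[0,[0,0,-0.7],[0,0,0]],[0,[0,0,-0.7],[0,0,0]],[0,[0,0,-0.7],[0,0,0]],[0,[0,0,-0.7],[0,0,0]]]'; python3 f.py
```

```text
time_s: 23.8
ee_pos: [528.7, 78.2, 55.3]
ee_rot: [-90.0, -0.0, -73.1]
force: [0.6, -1.9, -0.9]
gripper_width: 13.6
toolF [1.9 0.9 0. ] along 96.69 lat -0.82 torque [-0.25 -0.34  0.01]
```

```bash

python3 -m handwheel '[[0,[0,0,-0.3],[0,0,0]],[0,[0,0,-0.3],[0,0,0]],[0,[0,0,-0.3],[0,0,0]],[0,[0,0,-0.3],[0,0,0]],[0,[0,0,-0.3],[0,0,0]],[0,[0,0,-0.3],[0,0,0]],[0,[0,0,-0.3],[0,0,0]],[0,[0,0,-0.3],[0,0,0]],[0,[0,0,-0.3],[0,0,0]],[0,[0,0,-0.3],[0,0,0]]]'; python3 f.py
python3 -c "
from h import *
shot('wrist','pics/w9.png')"; python3 f.py
```

```text
time_s: 24.63
ee_pos: [526.1, 77.6, 55.4]
ee_rot: [-89.9, -0.0, -73.1]
force: [4.8, -1.7, -2.4]
gripper_width: 13.9
toolF [3.  2.4 4.1] along 99.29 lat -0.73 torque [-0.41 -1.15  0.02]
toolF [2.7 3.  3.9] along 99.43 lat -0.74 torque [-0.38 -1.11 -0.  ]
```

View pics/w9.png

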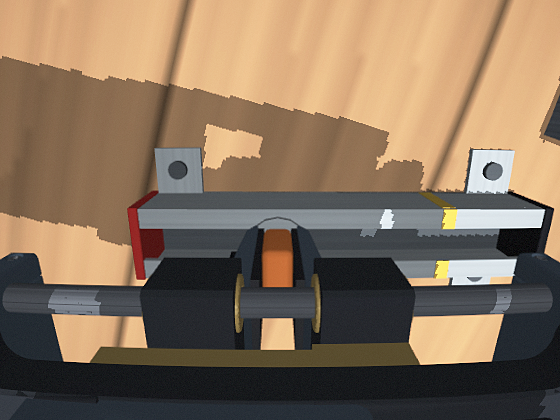

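```bash

python3 -m handwheel '[[0,[0.2,0,-0.4],[0,0,0]],[0,[0.1,0,-0.4],[0,0,0]],[0,[0,0,-0.4],[0,0,0]],[0,[0,0,-0.4],[0,0,0]],[0,[0,0,-0.4],[0,0,0]],[0,[0,0,-0.4],[0,0,0]],[0,[0,0,-0.4],[0,0,0]],[0,[0,0,-0.4],[0,0,0]],[0,[0,0,-0.4],[0,0,0]],[0,[0,0,-0.4],[0,0,0]]]'; python3 f.py
```

```text
time_s: 25.52
ee_pos: [521.9, 76.2, 55.3]
ee_rot: [-90.0, -0.0, -73.1]
force: [4.6, -0.6, -1.4]
gripper_width: 13.7
toolF [1.9 1.4 4.3] along 103.78 lat -0.78 torque [-0.18 -1.05 -0.01]
```

Steady 4 N from the keeper; continuing.

```bash

python3 -m handwheel '[[0,[0.1,0,-0.2],[0,0,0]],[0,[0,0,-0.2],[0,0,0]],[0,[0,0,-0.2],[0,0,0]],[0,[0,0,-0.2],[0,0,0]],[0,[0,0,-0.2],[0,0,0]],[0,[0,0,-0.2],[0,0,0]],[0,[0,0,-0.2],[0,0,0]],[0,[0,0,-0.2],[0,0,0]],[0,[0,0,-0.2],[0,0,0]],[0,[0,0,-0.2],[0,0,0]]]'; python3 f.py
python3 -m handwheel '[[0,[0,0,-0.1],[0,0,0]],[0,[0,0,-0.1],[0,0,0]],[0,[0,0,-0.1],[0,0,0]],[0,[0,0,-0.1],[0,0,0]],[0,[0,0,-0.1],[0,0,0]],[0,[0,0,-0.1],[0,0,0]],[0,[0,0,-0.1],[0,0,0]],[0,[0,0,-0.1],[0,0,0]],[0,[0,0,-0.1],[0,0,0]],[0,[0,0,-0.1],[0,0,0]]]'; python3 f.py
```

```text
time_s: 26.35
ee_pos: [520.0, 75.6, 55.3]
ee_rot: [-90.0, 0.0, -73.1]
force: [4.8, 0.6, -0.4]
gripper_width: 14.1
toolF [0.8 0.4 4.7] along 105.76 lat -0.84 torque [ 0.05 -1.01  0.02]
time_s: 27.18
ee_pos: [519.0, 75.3, 55.3]
ee_rot: [-90.0, -0.0, -73.1]
force: [3.6, 0.7, 2.0]
gripper_width: 13.9
toolF [ 0.4 -2.   3.6] along 106.79 lat -0.88 torque [ 0.17 -1.   -0.01]
```

```bash

python3 -m handwheel '[[0,[0,0,-0.1],[0,0,0]],[0,[0,0,-0.1],[0,0,0]],[0,[0,0,-0.1],[0,0,0]],[0,[0,0,-0.1],[0,0,0]],[0,[0,0,-0.1],[0,0,0]],[0,[0,0,-0.1],[0,0,0]],[0,[0,0,0],[0,0,0]],[0,[0,0,0],[0,0,0]],[0,[0,0,0],[0,0,0]],[0,[0,0,0],[0,0,0]]]'; python3 f.py
python3 -m handwheel '[[0,[0,0,-0.1],[0,0,0]],[0,[0,0,-0.1],[0,0,0]],[0,[0,0,-0.1],[0,0,0]],[0,[0,0,-0.1],[0,0,0]],[0,[0,0,-0.1],[0,0,0]],[0,[0,0,0],[0,0,0]],[0,[0,0,0],[0,0,0]],[0,[0,0,0],[0,0,0]],[0,[0,0,0],[0,0,0]],[0,[0,0,0],[0,0,0]]]'; python3 f.py
```

```text
time_s: 28.02
ee_pos: [518.4, 75.1, 55.2]
ee_rot: [-90.0, -0.0, -73.1]
force: [3.4, 0.9, 1.1]
gripper_width: 13.8
toolF [ 0.2 -1.1  3.5] along 107.42 lat -0.88 torque [ 0.11 -0.95 -0.04]
time_s: 28.85
ee_pos: [517.9, 74.9, 55.2]
ee_rot: [-90.0, -0.0, -73.1]
force: [3.9, 0.7, 2.1]
gripper_width: 13.9
toolF [ 0.5 -2.1  3.9] along 107.95 lat -0.9 torque [ 0.21 -0.93 -0.05]
```

```bash

python3 -m handwheel '[[0,[0,0,-0.1],[0,0,0]],[0,[0,0,-0.1],[0,0,0]],[0,[0,0,-0.1],[0,0,0]],[0,[0,0,-0.1],[0,0,0]],[0,[0,0,-0.1],[0,0,0]],[0,[0,0,0],[0,0,0]],[0,[0,0,0],[0,0,0]],[0,[0,0,0],[0,0,0]],[0,[0,0,0],[0,0,0]],[0,[0,0,0],[0,0,0]]]'; python3 f.py
```

```text
time_s: 29.68
ee_pos: [517.5, 74.8, 55.2]
ee_rot: [-90.0, -0.0, -73.1]
force: [3.3, 0.6, 1.9]
gripper_width: 14.3
toolF [ 0.3 -1.9  3.3] along 108.41 lat -0.9 torque [ 0.16 -0.9  -0.03]
```

```bash

python3 -m handwheel '[[0,[0,0,-0.1],[0,0,0]],[0,[0,0,-0.1],[0,0,0]],[0,[0,0,-0.1],[0,0,0]],[0,[0,0,-0.1],[0,0,0]],[0,[0,0,-0.1],[0,0,0]],[0,[0,0,0],[0,0,0]],[0,[0,0,0],[0,0,0]],[0,[0,0,0],[0,0,0]],[0,[0,0,0],[0,0,0]],[0,[0,0,0],[0,0,0]]]'; python3 f.py
```

```text
time_s: 30.52
ee_pos: [516.9, 74.6, 55.2]
ee_rot: [-90.0, -0.0, -73.1]
force: [4.1, 1.0, 1.3]
gripper_width: 14.0
toolF [ 0.2 -1.3  4.2] along 108.95 lat -0.91 torque [ 0.14 -0.88  0.01]
```

```bash

python3 -m handwheel '[[0,[0,0,-0.1],[0,0,0]],[0,[0,0,-0.1],[0,0,0]],[0,[0,0,-0.1],[0,0,0]],[0,[0,0,-0.1],[0,0,0]],[0,[0,0,-0.1],[0,0,0]],[0,[0,0,-0.1],[0,0,0]],[0,[0,0,0],[0,0,0]],[0,[0,0,0],[0,0,0]],[0,[0,0,0],[0,0,0]],[0,[0,0,0],[0,0,0]]]'; python3 f.py
```

```text
time_s: 31.35
ee_pos: [516.5, 74.5, 55.2]
ee_rot: [-90.0, -0.0, -73.1]
force: [4.4, 1.1, 1.1]
gripper_width: 14.0
toolF [ 0.2 -1.1  4.5] along 109.4 lat -0.93 torque [ 0.29 -1.   -0.01]
```

```bash

python3 -m handwheel '[[0,[0,0,-0.1],[0,0,0]],[0,[0,0,-0.1],[0,0,0]],[0,[0,0,-0.1],[0,0,0]],[0,[0,0,0],[0,0,0]],[0,[0,0,0],[0,0,0]],[0,[0,0,0],[0,0,0]],[0,[0,0,0],[0,0,0]],[0,[0,0,0],[0,0,0]],[0,[0,0,0],[0,0,0]],[0,[0,0,0],[0,0,0]]]'; python3 f.py
```

```text
time_s: 32.18
ee_pos: [516.5, 74.5, 55.3]
ee_rot: [-90.0, -0.0, -73.1]
force: [5.5, 2.2, 0.3]
gripper_width: 13.7
toolF [-0.5 -0.3  5.9] along 109.44 lat -0.91 torque [ 0.33 -1.18 -0.08]
```

```bash

python3 -m handwheel '[[0,[0,0,-0.1],[0,0,0]],[0,[0,0,-0.1],[0,0,0]],[0,[0,0,-0.1],[0,0,0]],[0,[0,0,-0.1],[0,0,0]],[0,[0,0,0],[0,0,0]],[0,[0,0,0],[0,0,0]],[0,[0,0,0],[0,0,0]],[0,[0,0,0],[0,0,0]],[0,[0,0,0],[0,0,0]],[0,[0,0,0],[0,0,0]]]'; python3 f.py
```

```text
time_s: 33.02
ee_pos: [516.4, 74.4, 55.3]
ee_rot: [-89.9, -0.0, -73.1]
force: [6.4, 1.5, 0.2]
gripper_width: 13.9
toolF [ 0.4 -0.2  6.6] along 109.48 lat -0.92 torque [ 0.37 -1.36  0.01]
```

```bash

python3 -m handwheel '[[0,[0,0,0.3],[0,0,0]],[0,[0,0,0.3],[0,0,0]],[0,[0,0,0.3],[0,0,0]],[0,[0,0,0.3],[0,0,0]],[0,[0,0.1,0.3],[0,0,0]],[0,[0,0.1,0],[0,0,0]],[0,[0,0.1,0],[0,0,0]],[0,[0,0.1,0],[0,0,0]],[0,[0,0,0],[0,0,0]],[0,[0,0,0],[0,0,0]]]'; python3 f.py
```

```text
time_s: 33.85
ee_pos: [516.6, 74.5, 54.8]
ee_rot: [-90.1, -0.0, -73.1]
force: [1.0, -0.8, 3.0]
gripper_width: 13.9
toolF [ 1.1 -3.   0.7] along 109.33 lat -0.9 torque [-0.06 -0.48  0.01]
```

Seated at 54.8, with the force nearly relieved. Releasing.

```bash

python3 -m handwheel '[[0.18,[0,0,0],[0,0,0]],[0.2,[0,0,0],[0,0,0]],[0.25,[0,0,0],[0,0,0]],[0.3,[0,0,0],[0,0,0]],[0.4,[0,0,0],[0,0,0]],[0.5,[0,0,0],[0,0,0]],[0.6,[0,0,0],[0,0,0]],[0.6,[0,0,0],[0,0,0]],[0.6,[0,0,0],[0,0,0]],[0.6,[0,0,0],[0,0,0]]]'
python3 -c "
from h import *
shot('wrist','pics/w10.png')"; python3 f.py
```

```text
time_s: 34.68
ee_pos: [517.2, 74.7, 54.8]
ee_rot: [-90.0, -0.0, -73.1]
force: [-0.6, -0.0, 0.7]
gripper_width: 54.7
toolF [ 0.6  1.3 -0.7] along 108.73 lat -0.91 torque [ 0.01 -0.08  0.03]
```

View pics/w10.png

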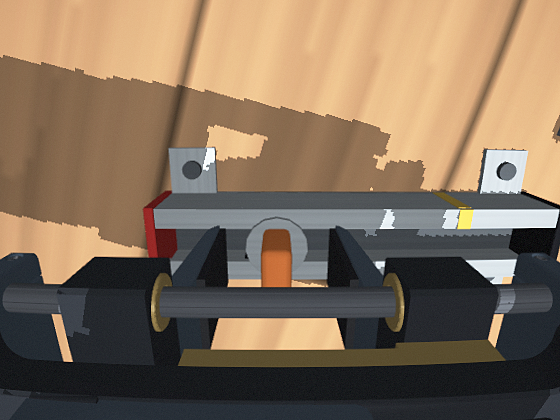

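```bash

python3 -m handwheel '[[0.7,[0,-3,0],[0,0,0]],[0.7,[0,-8,0],[0,0,0]],[0.7,[0,-12,0],[0,0,0]],[0.7,[0,-15,0],[0,0,0]],[0.7,[0,-18,0],[0,0,0]],[0.7,[0,-18,0],[0,0,0]],[0.7,[0,-15,0],[0,0,0]],[0.7,[0,-10,0],[0,0,0]],[0.7,[0,-5,0],[0,0,0]],[0.7,[0,0,0],[0,0,0]]]'
python3 - <<'E'
from h import *
im,c,st=shot('wrist','pics/w11.png');im2,_,_=shot('scene','pics/s11.png')
cv2.imwrite("pics/s11c.png",cv2.resize(im2[170:300,230:360,::-1],None,fx=4,fy=4,interpolation=cv2.INTER_CUBIC))
E
```

```text
time_s: 35.57
ee_pos: [517.8, 74.8, 160.1]
ee_rot: [-89.9, -0.0, -73.1]
force: [0.6, -0.2, 0.0]
gripper_width: 63.6
```

View pics/w11.png

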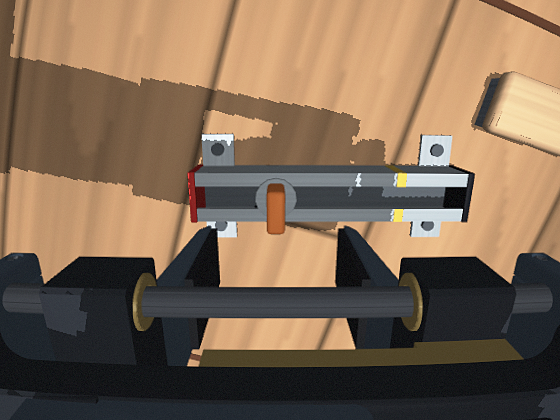

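View pics/s11c.png

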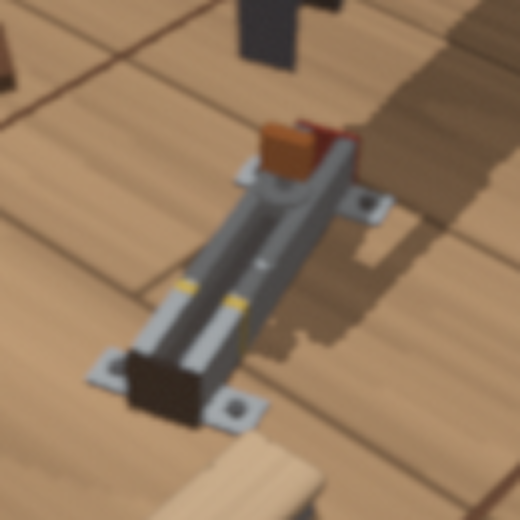

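```bash
python3 -c "
from workcell import env
print(env.job_done())"
```

```text
the job is handed in; nothing more can be done
None
```

The bolt is in place as the ramp anchor and I handed the job in at about 36 s. No verdict comes back, so what follows rests on my own readings.

- **Fitting:** I lifted the bolt out of its holder and lowered it through the slot at the yellow mark. The collar met the lips at the expected height, at about 4.6 N of measured force. I then turned the bolt a quarter turn there.
- **Keeper:** I slid the bolt lightly towards the red end. It met the keeper's steady 4 N about 97 mm from the mark. At about 109.4 mm it stalled: 0.7 mm more commanded push gave almost no movement and the force rose to 6.6 N. I took that as the dead stop.
- **Release:** I backed the push off, lowered the collar onto the lips, opened the gripper and retracted. The last wrist and scene pictures show the bolt upright, collar flat on the lips, wing square across the slot in the red half, and the gripper clear.

**Less certain points:**
- The keeper is hidden, so its travel of about 12 mm is inferred from forces and positions. First contact is known only to about 1–2 mm.
- The wrist camera's calibration was about 1 mm off sideways. I corrected for it using the held bolt before inserting.
- The tool sat about 0.9 mm off my estimated slot centreline at the end, within the 7 mm allowed.
- I did not re-measure the bowl, ball, brush and scoop at the end, but I kept the arm's path away from them.

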